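# Draw the long spatula out of a part-opening drawer and hold it up

## Robot

A 6-joint arm with a two-finger parallel gripper is mounted at the origin on the work surface. World frame = base frame: x ahead of the robot, y to its left, z up, the work surface at z = 0. Lengths are in m, angles in rad, forces in N, time in s.
With the tool pointing down it reaches from about 0.375 to 0.9 m from the base axis. Payload 3.1 kg.
Tool frame: the origin (TCP) lies on the front face of the gripper's body, between the roots of the fingers; the fingertips stand 73 mm ahead of it and the grasp point (between the pads) lies 54 mm ahead of it (manip.finger_overhang is the distance from the TCP to the fingertips, in m); z points along the fingers, y is the direction in which the jaws open and shut (so a half turn about z gives the same grasp; the last joint's range is limited). The gripper opens to 85 mm and grips with 20 to 120 N. Pads are 22 mm wide; open, the fingers measure 114 mm over their backs; the gripper's body (76 mm by 85 mm) begins 54 mm behind the grasp point. The pads swing forward as they close: fully open they stand 13 mm farther back than shut.
Start: joints at [-1.339, 0.527, 1.433, -0, 1.181, -0.178], TCP at [0.249, -0.573, 0.304] pointing down, gripper open.
Joint ranges: [-3.08, 3.08], [-0.75, 2.2], [0.22, 2.44], [-1.43, 4.57], [0, 2.65], [-2.85, 2.85]. Speed limits (rad/s): [2.79, 2.79, 3.14, 3.14, 3.14, 3.14].

## Interface

Orientations are given as a unit quaternion [x, y, z, w].
In Python, from station import manip gives the robot as it stands.
- The arm moves only by the tool apply_moves, never from a script. Its argument "increments" is a list that holds one entry, the list of rows, each a list of 4 numbers: the shift along the tool's x, y, z in m, then the turn about the tool's z in degrees. In form: [[[dx, dy, dz, spin], ...]]. A call has 1 to 5 rows; each row shifts and turns the pose as measured when the row begins, along the tool's axes as they then stand; what a row does not reach is not made up. A row lasts 1/10 s, in which the tool goes at most 50 mm and 8.59 degrees, less where a joint would pass 70% of its speed; a pose out of reach is approached as far as the arm can. A call with a gripper value outside its range is refused whole. "fingers" is the opening, from 0 (shut) to 1 (fully open), set as the call begins (left out, the last holds). The fingers move at their own pace and stop on an object; "newtons" is the grip in N (left out, the last holds). Time passes only in rows, so rows that do not move let the fingers close. It gives the time, the measured TCP pose, the force and the opening at its end, in the units of the state.
- manip.sense(): the state, without advancing time (a new reading comes with each control period).
- manip.snapshot(name): name is "scene" or "top"; returns (picture, depth): 400x640x3 uint8, red, green, blue; 400x640 float32, m along the optical axis (not along the pixel's ray), 0 where there is no reading.
- manip.camera_model(name): a dict with "mtx" (3x3 intrinsics, pixels), "R" (3x3) and "t" (3): a world point X has camera coordinates R X + t. Camera axes: x right, y down, z forward; pixel columns grow to the right and rows downward; lengths in m; the calibration is good to about 2 mm. A picture is of the moment at which its call begins. camera_model takes no time and is no camera call.
- manip.sign_off(): hands the job in, once; it reports no verdict.
The state is a dict: "t": time; "q": joint angles; "qd": joint speeds; "tau": joint torques, N m; "tcp_pos": TCP position; "tool_rot": TCP orientation; "force": force on the tool from outside, world axes, zero at the start; "ft_torque": the same for the moment, N m; "finger_gap": opening from 0.0 (shut) to 1.0 (fully open).
Only numpy, scipy, OpenCV 4.12 (cv2) and the standard library are available. Lean on these libraries where they do the work, as an engineer would, in place of code of your own. Each camera call takes 0.05 s, during which the arm holds its last target.

## Task

Pull the upper drawer of the desk-top unit out as far as its stop, then fetch the long spatula from it: it is longer than the opening, so take it by its handle, tip the handle up and ease it out on the slant, gently, without forcing it against the drawer or the housing. Finish holding the spatula still in the air in front of the housing, all of it at least 5 cm higher than the unit's top, with the drawer left open and the bottle and jars undisturbed; do not put it down.

Things in the scene. Friction and masses are not known exactly. Their poses are not given: they have to be found in the camera images.
- unit: grey plastic desk-top unit with two light grey drawers, fixed to the table; housing 345 (its x) x 230 (its y) x 150 mm high, walls 4 to 5 mm. Origin: centre of its underside, on the table; z up; drawers come out of its front towards its own -x (front plane at x = -172.5 mm). The lower drawer is shut, fixed and not used; its 140 mm wide pull juts out 26 mm at z = 66 to 72 mm
- mouth (a point): middle of the lower edge of the roof at the housing's front (unit frame x = -172.5, y = 0, z = 146 mm): the edge under which the upper drawer runs out. The roof is 4 mm thick, its top at z = 150 mm
- drawer (a joint): upper drawer: 0 = shut, value in m grows as it slides out along the unit's -x; stop at 0.160. Starts part-way open, runs with 1 to 2 N friction, stays where it is left. At the stop the gap between housing and front panel is 160 mm, shorter than the spatula; the rest of the drawer stays under the roof
- drawer_floor (a point): centre of the upper drawer's inner floor, z = 82 mm; moves with the drawer. Inside the drawer is 330 (unit x) x 212 (unit y) mm; the front panel's rim is 68 mm above this floor, the 3 mm thick side and back walls' rims 45 mm. Shut, it lies at unit frame x = -7.5 mm
- pull (a point): middle of the top of the upper drawer's front: an 8 mm panel and, outside it, a full-width 6 mm thick edge pull make a rim 24 mm wide (unit x), 226 mm long (unit y), to be pinched from above. The panel's inner face is 11 mm from here towards the housing, the pull's outer edge 12 mm the other way. z = 150 mm, level with the roof; moves with the drawer
- spatula: ointment spatula lying flat and loose in the upper drawer, 290 mm long, 70 to 120 g: dark wooden handle (124 x 22 wide x 18 mm thick), 11 mm thick steel collar, straight 3 mm steel blade 26 mm wide with round end. Origin: mid-length on the flat underside, z up; x from handle end (-145 mm) to blade end (+145 mm). Handle towards the drawer's front, blade under the roof
- handle_end (a point): free end of the spatula's handle, middle of its 22 x 18 mm end face (spatula frame x = -145, z = 9 mm)
- handle_mid (a point): middle of the spatula's wooden handle (spatula frame x = -83, z = 9 mm), in the middle of its thickness; the wooden part runs 62 mm either way from here
- blade_tip (a point): end of the spatula's blade (spatula frame x = +145, y = 0, z = 1.5 mm)
- spray_bottle: small spray bottle, 36 mm across, 117 mm tall, standing on the table, to be left alone. Origin: centre of its underside
- cream_jar: low cream jar with metal lid, 53 mm across, 36 mm tall, standing on the table, to be left alone. Origin: centre of its underside
- roof_jar: a second such cream jar, standing on the unit's top towards its back, to be left alone. Origin: centre of its underside

How it is judged:
On the way, in this order (a step that is already met when the one before it is completed fails the run):
1. the upper drawer is pulled out to its stop (within 8 mm), the spatula still lying in it (value of joint drawer above 0.152 m and height (world z) of handle_end below 0.11 m), for 0.2 s.
2. the spatula, in the fingers, is on the slant: handle end up over the drawer front's rim while the blade tip is still under the roof (contact force between the fingers and spatula above 0.5 N and height (world z) of handle_end above 0.155 m and height (world z) of blade_tip below 0.146 m and x of blade_tip in the frame of unit above -0.165 m), for 0.1 s.
At the end, for the whole second after the job is handed in: the spatula is held still in the fingers, touching nothing else, with both its ends more than 50 mm above the unit's top (200 mm above the table) and in front of the housing's front plane; the drawer is still at least 120 mm open (contact force between the fingers and spatula above 0.5 N and height (world z) of each of handle_end, blade_tip above 0.2 m and x of each of blade_tip, handle_end in the frame of unit below -0.175 m and linear speed of spatula below 0.03 m/s and angular speed of spatula below 0.2 rad/s and contact force between spatula and unit below 0.1 N and value of joint drawer above 0.12 m); the arm keeps its last pose, push and grip.
It fails at once if the spatula is forced against the drawer or the housing: with more than 15 N once its handle is raised off the drawer's floor, or with more than 40 N at any time ((contact force between spatula and unit above 15 N and height (world z) of handle_end above 0.096 m) or contact force between spatula and unit above 40 N).
It fails at once if the bottle or a jar is shifted by more than 15 mm (distance of any of spray_bottle, cream_jar, roof_jar from where it was at the start of the episode above 0.015 m).
It also fails if it takes over 61 s, if anything falls off the work surface, if the arm or the gripper's body presses on something with over 40 N, if the wrist force passes 120 N, or if a joint passes its speed limit or range.

## Working session

There is one attempt and no reset: what is moved stays moved. The work goes in short steps, Python scripts to look and compute and a tool call to move; the robot and the scene stay as the last step left them, time stands still between calls to the robot, and variables do not carry over. Pictures are saved under pics/ and viewed, and the job is handed in when it is done.

Besides the shell and the picture viewer there is one more tool, called after "Request:" as a command line: name --argument value ..., lists and objects as JSON in quotes. apply_moves: Moves the arm, as the interface text tells. Its arguments: {"type":"object","properties":{"increments":{"type":"array","items":{"type":"array","items":{"type":"array","items":{"type":"number"}}}},"fingers":{"type":"number"},"newtons":{"type":"number"}},"required":["increments"]}

```bash
mkdir -p pics; cat > h.py <<'E'
import numpy as np, cv2
from station import manip
from scipy.spatial.transform import Rotation as Ro
def snap(n,f):
    p,d=manip.snapshot(n); cv2.imwrite(f'pics/{f}.png',p[:,:,::-1]); np.save(f'pics/{f}.npy',d); return p,d
def world(n,d):
    c=manip.camera_model(n);K=np.array(c['mtx']);R=np.array(c['R']);t=np.array(c['t'])
    v,u=np.mgrid[:d.shape[0],:d.shape[1]]
    P=np.stack([(u-K[0,2])/K[0,0]*d,(v-K[1,2])/K[1,1]*d,d],-1)
    return (P-t)@R
E
python3 - <<'E'
from h import *
for n in ('top','scene'):
    snap(n,n+'0'); c=manip.camera_model(n); print(n,c)
print(manip.sense(), manip.finger_overhang)
E
```

```text
top {'mtx': array([[372.97733274,   0.        , 323.14161674],
       [  0.        , 372.97733274, 192.81409811],
       [  0.        ,   0.        ,   1.        ]]), 'R': array([[-0.02507744, -0.99936834, -0.0251802 ],
       [-0.99083163,  0.02819235, -0.13212823],
       [ 0.13275466,  0.0216359 , -0.99091275]]), 't': array([0.06605927, 0.6001767 , 0.96982241])}
scene {'mtx': array([[482.3404413 ,   0.        , 315.55712225],
       [  0.        , 482.3404413 , 200.34034215],
       [  0.        ,   0.        ,   1.        ]]), 'R': array([[ 0.8662115 ,  0.49965998, -0.00418844],
       [ 0.30645469, -0.53785384, -0.78536537],
       [-0.39466842,  0.67900895, -0.61901833]]), 't': array([-0.52948867, -0.05184641,  1.60315535])}
{'t': 0.1, 'q': array([-1.33949209e+00,  5.28366467e-01,  1.43375789e+00,  8.36538312e-06,
        1.18141517e+00, -1.78466427e-01]), 'qd': array([-0.00084392, -0.00358108, -0.00119259,  0.00153589, -0.00177948,
       -0.00094557]), 'tau': array([-9.71485715e-04, -4.43305600e+01, -1.78586394e+01, -2.84662856e-04,
        3.89309804e-03, -2.31534003e-06]), 'tcp_pos': array([ 0.24893113, -0.57274376,  0.30304066]), 'tool_rot': array([ 9.79084181e-01,  2.03453236e-01, -2.18474728e-05, -9.73200276e-04]), 'force': array([-0.74855462,  0.3121139 , -0.19374473]), 'ft_torque': array([-0.02132368, -0.0014341 ,  0.01957346]), 'finger_gap': 0.996680541308706} 0.0726
```

View pics/top0.png

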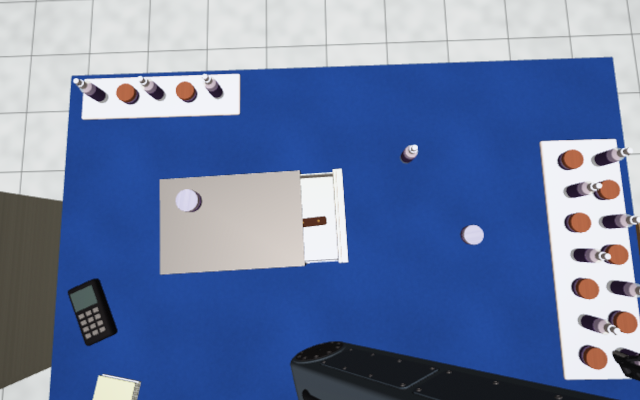

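View pics/scene0.png

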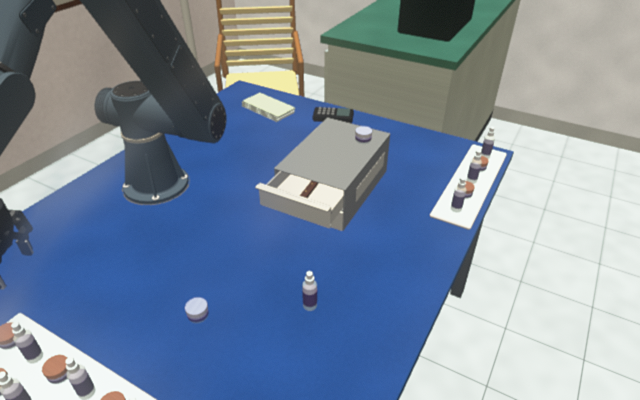

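The top view shows the housing roof (corners about (160,180), (300,171), (305,266), (160,274)) with its front facing right, world −y. The drawer rim is near (341,215), the handle at (303–326,222), the bottle at (410,153), the jar at (473,235) and the roof jar at (187,200). The scene view agrees with this.

```bash
python3 - <<'E'
from h import *
d=np.load('pics/top0.npy'); W=world('top',d); im=cv2.imread('pics/top0.png')
z=W[...,2]
m=((abs(z-0.15)<0.006)).astype(np.uint8); m[:, :150]=0; m[300:]=0; m[:130]=0
n,l,s,c=cv2.connectedComponentsWithStats(m)
for i in range(1,n):
    if s[i,4]<40: continue
    P=W[l==i]; r=cv2.minAreaRect((P[:,:2]*1000).astype(np.float32)); print(s[i],P.mean(0),r,cv2.boxPoints(r).round(0).tolist())
big=im[160:280,290:360]; cv2.imwrite('pics/crop0.png',cv2.resize(big,None,fx=5,fy=5,interpolation=cv2.INTER_CUBIC))
hsv=cv2.cvtColor(im,cv2.COLOR_BGR2HSV).astype(int)
sub=im[222,296:350]; print(sub.tolist()); print(z[222,296:350].round(3))
for y,x in ((153,410),(235,473),(200,187)): print(W[y,x])
b=im.astype(int); m=(b[...,2]-b[...,0]>25)&(b[...,2]<150); m[:200]=0;m[245:]=0;m[:,:296]=0;m[:,335:]=0
P=W[m];print(m.sum(),P.mean(0),P.min(0),P.max(0));r=cv2.minAreaRect((P[:,:2]*1000).astype(np.float32));print(r)
E
```

```text
[333 168  16  95 900] [0.53294948 0.00797566 0.15026439] ((534.5406494140625, 8.038257598876953), (225.7497100830078, 23.06378936767578), 1.9864557981491089) [[421.0, 16.0], [422.0, -7.0], [648.0, 0.0], [647.0, 23.0]]
[  160   170   145   104 13135] [0.52109439 0.26701843 0.15045155] ((525.1832885742188, 272.035400390625), (230.1259002685547, 346.3170471191406), 2.043916702270508) [[404.0, 441.0], [416.0, 95.0], [646.0, 103.0], [634.0, 449.0]]
[[196, 201, 208], [196, 201, 208], [196, 201, 208], [196, 201, 208], [197, 201, 209], [195, 200, 208], [163, 181, 199], [62, 118, 161], [37, 58, 97], [33, 47, 83], [33, 46, 84], [33, 48, 85], [33, 47, 84], [33, 48, 85], [33, 48, 85], [33, 48, 86], [33, 47, 86], [34, 48, 86], [33, 48, 86], [34, 48, 87], [33, 48, 86], [37, 57, 96], [42, 69, 109], [39, 61, 100], [34, 48, 86], [34, 48, 87], [34, 48, 86], [33, 48, 86], [33, 48, 86], [31, 47, 86], [144, 144, 155], [236, 233, 231], [246, 244, 242], [246, 244, 242], [246, 244, 243], [246, 244, 242], [246, 244, 242], [246, 244, 243], [246, 244, 242], [230, 227, 227], [195, 195, 198], [245, 244, 242], [2
[... 200 characters left out ...]
1  0.147  0.151  0.15   0.152  0.151  0.153  0.1    0.102  0.102
  0.101  0.099  0.101  0.101  0.099  0.098  0.098  0.101  0.101  0.099
  0.099  0.099  0.1    0.097  0.098  0.103  0.103  0.099  0.098  0.102
  0.097  0.084  0.082  0.081  0.082  0.084  0.081  0.083  0.082  0.084
  0.151  0.152  0.151  0.148  0.152  0.151  0.152  0.151  0.154  0.149
  0.     0.001  0.002 -0.002]
[ 0.69436647 -0.18056325  0.08421095]
[ 0.47807495 -0.34443359  0.03722708]
[0.57448281 0.36492342 0.18527228]
175 [0.5213751  0.07338199 0.1106447 ] [0.46758221 0.02811417 0.09474532] [0.53265674 0.10159536 1.04197307]
((511.0763244628906, 57.081336975097656), (94.04060363769531, 45.603919982910156), 59.53419876098633)
```

View pics/crop0.png

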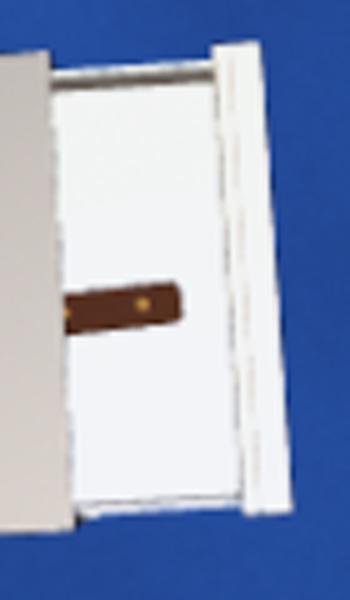

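```bash
cat >> h.py <<'E'
def off(target,yawx=None):
    "offset in tool axes to a TCP target; spin to bring tool x to yawx deg"
    s=manip.sense(); R=Ro.from_quat(s['tool_rot']).as_matrix(); p=np.array(s['tcp_pos'])
    print('t',s['t'],'tcp',p.round(4),'F',np.round(s['force'],1),'gap',round(s['finger_gap'],3),'yawx',np.degrees(np.arctan2(R[1,0],R[0,0])).round(2),'tz',R[:,2].round(3),'q',np.round(s['q'],2))
    print('tool offset mm',(R.T@(np.array(target)-p)*1000).round(1))
E
python3 -c "
from h import *
off([0.5345,0.008,0.30])"
```

```text
t 0.1 tcp [ 0.2489 -0.5727  0.303 ] F [-0.7  0.3 -0.2] gap 0.997 yawx 23.48 tz [-0.     0.002 -1.   ] q [-1.34  0.53  1.43  0.    1.18 -0.18]
tool offset mm [ 493.3 -418.9    4. ]
```

Request:
apply_moves --increments '[[[0.04,-0.02,0,4.3],[0.04,-0.02,0,4.3],[0.04,-0.02,0,4.3],[0.04,-0.02,0,4.3],[0.04,-0.02,0,4.3]]]' --fingers 1

```text
t: 0.6
tcp_pos: [0.4159, -0.4266, 0.3001]
tool_rot: [1.0, 0.004, -0.002, -0.002]
force: [0.6, -0.7, 0.6]
finger_gap: 1.001
```

```bash
python3 -c "
from h import *
off([0.5345,0.008,0.30])"
```

```text
t 0.6 tcp [ 0.4159 -0.4266  0.3001] F [ 0.6 -0.7  0.6] gap 1.001 yawx 0.43 tz [-0.004  0.004 -1.   ] q [-0.99  0.49  1.51 -0.    1.14  0.58]
tool offset mm [ 121.8 -433.7    1.2]
```

Request:
apply_moves --increments '[[[0.015,-0.048,0,-0.3],[0.015,-0.048,0,-0.3],[0.015,-0.048,0,-0.3],[0.015,-0.048,0,-0.3],[0.015,-0.048,0,-0.3]]]'

```text
t: 1.1
tcp_pos: [0.4891, -0.1875, 0.2984]
tool_rot: [1.0, 0.016, -0.001, -0.001]
force: [1.1, -0.2, -0.5]
finger_gap: 0.993
```

Request:
apply_moves --increments '[[[0.01,-0.045,0,0],[0.01,-0.045,0,0],[0.01,-0.045,0,0],[0.01,-0.045,0,0],[0,0,0,0]]]'

```text
t: 1.6
tcp_pos: [0.5232, 0.007, 0.2975]
tool_rot: [1.0, 0.019, -0.002, -0.003]
force: [-0.4, -0.6, 0.4]
finger_gap: 1.0
```

```bash
python3 -c "
from h import *
off([0.5345,0.008,0.211])"
```

```text
t 1.6 tcp [0.5232 0.007  0.2975] F [-0.4 -0.6  0.4] gap 1.0 yawx 2.2 tz [-0.004  0.005 -1.   ] q [-0.2   0.4   1.69  0.    1.05  1.33]
tool offset mm [11.7 -0.1 86.4]
```

Request:
apply_moves --increments '[[[0.006,0,0.022,0],[0.006,0,0.022,0],[0,0,0.022,0],[0,0,0.02,0],[0,0,0,0]]]'

```text
t: 2.1
tcp_pos: [0.5354, 0.0084, 0.2088]
tool_rot: [1.0, 0.022, -0.002, -0.002]
force: [-0.2, 0.4, 0.8]
finger_gap: 1.005
```

Request:
apply_moves --increments '[[[0,0,0,0],[0,0,0,0],[0,0,0,0],[0,0,0,0],[0,0,0,0]]]' --fingers 0 --newtons 25

```text
t: 2.6
tcp_pos: [0.5364, 0.0069, 0.2115]
tool_rot: [1.0, 0.021, 0.0, -0.001]
force: [0.3, -0.0, -4.8]
finger_gap: 0.263
```

```bash
python3 -c "
from h import *
snap('top','top1');snap('scene','sc1')
off([0.5373,-0.072,0.21])
a=cv2.imread('pics/top1.png')[130:290,240:420];b=cv2.imread('pics/sc1.png')[110:240,230:400]
cv2.imwrite('pics/c1.png',np.hstack([cv2.resize(a,(400,356)),cv2.resize(b,(400,356))]))"
```

```text
t 2.7 tcp [0.5365 0.0069 0.2114] F [-0.2 -0.   0.8] gap 0.256 yawx 2.42 tz [ 0.001  0.003 -1.   ] q [-0.2   0.54  1.74  0.    0.86  1.33]
tool offset mm [-2.5 78.8  1.2]
```

View pics/c1.png

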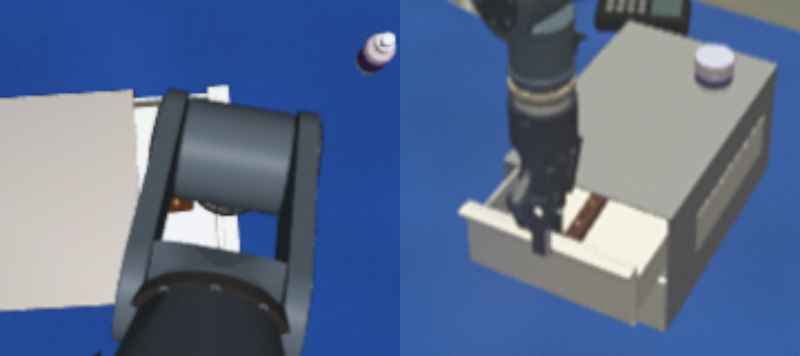

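The pads have closed on the drawer rim: the gap is about 22 mm, the fingers stand at about (225,215) in the left crop, and the handle is behind them. Next I pull.

Request:
apply_moves --increments '[[[0,0.005,0,0],[0,0.01,0,0],[0,0.01,0,0],[0,0.01,0,0],[0,0.01,0,0]]]'

```text
t: 3.2
tcp_pos: [0.5382, -0.0398, 0.2114]
tool_rot: [1.0, 0.021, 0.0, -0.002]
force: [-0.2, 1.5, -0.6]
finger_gap: 0.259
```

Request:
apply_moves --increments '[[[0,0.01,0,0],[0,0.01,0,0],[0,0.01,0,0],[0,0.006,0,0],[0,0.003,0,0]]]'

```text
t: 3.7
tcp_pos: [0.5392, -0.0735, 0.2112]
tool_rot: [1.0, 0.015, -0.0, -0.015]
force: [1.8, 8.8, 1.8]
finger_gap: 0.258
```

```bash
python3 -c "
from h import *
off([0.5373,-0.072,0.21])"
```

```text
t 3.7 tcp [ 0.5392 -0.0735  0.2112] F [1.8 8.8 1.8] gap 0.258 yawx 1.73 tz [-0.001  0.031 -1.   ] q [-0.35  0.55  1.72  0.04  0.88  1.16]
tool offset mm [-1.9 -1.5  1.3]
```

Request:
apply_moves --increments '[[[0,0,0,0],[0,0,0,0],[0,0,0,0],[0,0,0,0],[0,0,0,0]]]'

```text
t: 4.2
tcp_pos: [0.5392, -0.0735, 0.2112]
tool_rot: [1.0, 0.016, -0.0, -0.016]
force: [1.0, 4.9, 1.6]
finger_gap: 0.259
```

Request:
apply_moves --increments '[[[0,0,0,0],[0,0,0,0],[0,0,0,0],[0,0,0,0],[0,0,0,0]]]' --fingers 1

```text
t: 4.7
tcp_pos: [0.54, -0.0766, 0.2115]
tool_rot: [1.0, 0.016, 0.001, -0.013]
force: [-0.2, -0.2, 0.3]
finger_gap: 1.003
```

Request:
apply_moves --increments '[[[0,0,-0.025,0],[0,0,-0.03,0],[0,0,-0.03,0],[-0.03,0,-0.02,0],[-0.04,0,0,0]]]'

```text
t: 5.2
tcp_pos: [0.473, -0.0838, 0.3195]
tool_rot: [1.0, 0.017, 0.002, -0.012]
force: [-0.4, -0.3, 0.7]
finger_gap: 1.002
```

Request:
apply_moves --increments '[[[-0.04,0.03,0,8],[-0.04,0.03,0,8],[-0.02,0.03,0,8],[0,0.03,0,8],[0,0.03,0,8]]]'

```text
t: 5.7
tcp_pos: [0.3296, -0.2178, 0.3177]
tool_rot: [0.942, -0.335, -0.001, -0.011]
force: [0.8, -0.2, -0.2]
finger_gap: 0.998
```

```bash
python3 -c "
from h import *
snap('top','top2')
off([0.5373,-0.072,0.21])
a=cv2.imread('pics/top2.png')[130:330,240:490]
cv2.imwrite('pics/c2.png',cv2.resize(a,None,fx=3,fy=3))"
```

```text
t 5.75 tcp [ 0.3284 -0.2211  0.3176] F [-1.3 -1.4  0.2] gap 1.004 yawx -39.53 tz [ 0.005  0.018 -1.   ] q [-0.89  0.2   1.95  0.02  1.01  1.37]
tool offset mm [  67.1 -246.1  111.3]
```

View pics/c2.png

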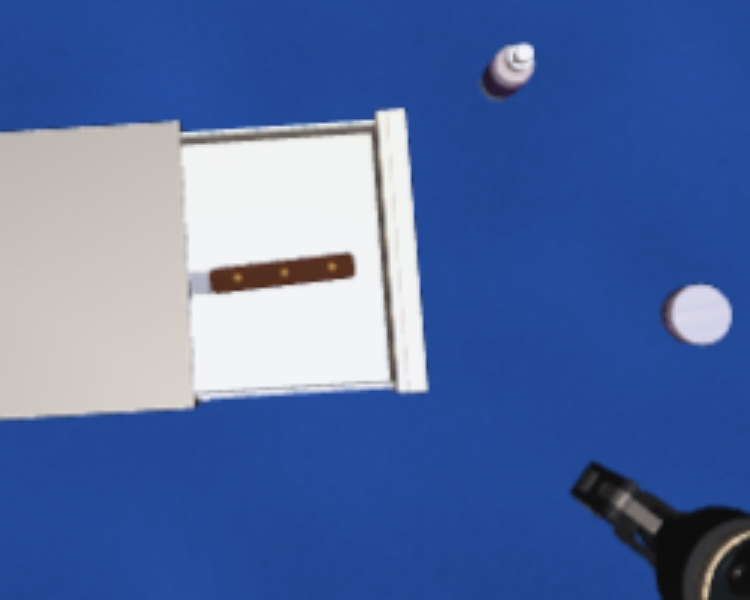

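The drawer is at its stop with its rim at crop x 376–426. The full handle is visible from (354,264) to (210,280), and the collar is just in front of the roof edge.

```bash
python3 - <<'E'
from h import *
d=np.load('pics/top2.npy'); W=world('top',d); im=cv2.imread('pics/top2.png').astype(int); z=W[...,2]
m=(im[...,2]-im[...,0]>25)&(im[...,2]<150)&(abs(z-.1)<.012); m[:200]=0;m[245:]=0;m[:,:296]=0;m[:,375:]=0
P=W[m]
r=cv2.minAreaRect((P[:,:2]*1000).astype(np.float32));print(m.sum(),r,cv2.boxPoints(r).round(1).tolist(),np.median(P[:,2]))
# pixel-based: ray/plane z=.1
c=manip.camera_model('top');K=c['mtx'];R=c['R'];t=c['t']
v,u=np.nonzero(m); ray=np.stack([(u-K[0,2])/K[0,0],(v-K[1,2])/K[1,1],np.ones(len(u))],-1)@R; C=-R.T@t
Q=C+ray*((.1-C[2])/ray[:,2])[:,None]
r=cv2.minAreaRect((Q[:,:2]*1000).astype(np.float32));print(r,cv2.boxPoints(r).round(1).tolist())
m=(abs(z-0.15)<0.006); m[:130]=0;m[300:]=0;m[:,:335]=0;m[:,400:]=0
P=W[m];print(cv2.minAreaRect((P[:,:2]*1000).astype(np.float32)))
E
```

```text
359 ((522.3570556640625, 24.151668548583984), (19.71527862548828, 119.79031372070312), 5.150655746459961) [[507.20001220703125, 82.9000015258789], [517.9000244140625, -36.400001525878906], [537.5999755859375, -34.599998474121094], [526.7999877929688, 84.69999694824219]] 0.09994554310966398
((522.219970703125, 24.01064682006836), (19.573070526123047, 119.81710815429688), 5.187795162200928) [[507.1000061035156, 82.80000305175781], [517.9000244140625, -36.5], [537.4000244140625, -34.79999923706055], [526.5, 84.5999984741211]]
((537.7146606445312, -72.26344299316406), (226.1715545654297, 23.669418334960938), 1.9975272417068481)
```

Request:
apply_moves --increments '[[[0,0,0,-8.5],[0,0,0,-8.5],[0,0,0,-8.5],[0,0,0,-8.5],[0,0,0,-8.5]]]'

```text
t: 6.25
tcp_pos: [0.3268, -0.2236, 0.3182]
tool_rot: [0.999, 0.032, 0.003, -0.008]
force: [-0.1, 0.4, 0.1]
finger_gap: 0.997
```

Request:
apply_moves --increments '[[[0,0,0,-8.5],[0,0,0,-8.5],[0,0,0,-8.5],[0,0,0,-8.5],[0,0,0,-8.5]]]'

```text
t: 6.75
tcp_pos: [0.3269, -0.2232, 0.3186]
tool_rot: [0.918, 0.396, 0.005, -0.006]
force: [-0.7, 0.6, -0.3]
finger_gap: 1.0
```

Request:
apply_moves --increments '[[[0,0,0,-8.5],[0,0,0,-8.5],[0,0,0,-8.5],[0,0,0,-8.5],[0,0,0,-8.5]]]'

```text
t: 7.25
tcp_pos: [0.327, -0.2227, 0.3191]
tool_rot: [0.71, 0.704, 0.007, -0.003]
force: [0.1, -0.2, 0.3]
finger_gap: 1.002
```

```bash
python3 -c "
from h import *
off([0.5263,-0.0197,0.30])"
```

```text
t 7.25 tcp [ 0.327  -0.2227  0.3191] F [ 0.1 -0.2  0.3] gap 1.002 yawx 89.58 tz [ 0.006  0.013 -1.   ] q [-0.89  0.19  1.95  0.01  1.01 -0.89]
tool offset mm [204.2 197.7  22.8]
```

Request:
apply_moves --increments '[[[0.04,0.038,0,-1.1],[0.04,0.038,0,-1.1],[0.04,0.038,0,-1.1],[0.04,0.038,0,-1.1],[0.04,0.038,0,-1.1]]]'

```text
t: 7.75
tcp_pos: [0.4979, -0.0377, 0.3231]
tool_rot: [0.678, 0.735, 0.006, 0.001]
force: [1.2, -1.7, -0.4]
finger_gap: 1.002
```

Request:
apply_moves --increments '[[[0,0,0,0],[0,0,0,0]]]'

```text
t: 7.95
tcp_pos: [0.5012, -0.0325, 0.3231]
tool_rot: [0.674, 0.739, 0.007, 0.002]
force: [0.1, 0.3, -0.1]
finger_gap: 1.002
```

```bash
python3 -c "
from h import *
off([0.5263,-0.0197,0.157])"
```

```text
t 7.95 tcp [ 0.5012 -0.0325  0.3231] F [ 0.1  0.3 -0.1] gap 1.002 yawx 95.26 tz [ 0.011  0.008 -1.   ] q [-0.29  0.33  1.72  0.01  1.08 -0.39]
tool offset mm [  9.3  24.2 166.4]
```

Request:
apply_moves --increments '[[[0.005,0.012,0.03,0],[0.004,0.012,0.03,0],[0,0,0.03,0],[0,0,0.03,0],[0,0,0,0]]]'

```text
t: 8.45
tcp_pos: [0.5251, -0.0253, 0.2021]
tool_rot: [0.676, 0.737, 0.007, 0.004]
force: [0.2, -0.3, -0.1]
finger_gap: 1.001
```

```bash
python3 -c "
from h import *
off([0.5263,-0.0197,0.157])"
```

```text
t 8.45 tcp [ 0.5251 -0.0253  0.2021] F [ 0.2 -0.3 -0.1] gap 1.001 yawx 94.97 tz [ 0.015  0.004 -1.   ] q [-0.26  0.54  1.78  0.01  0.8  -0.36]
tool offset mm [ 5.3  1.  45.1]
```

Request:
apply_moves --increments '[[[0.003,0,0.015,0],[0.002,0,0.015,0],[0,0,0.013,0],[0,0,0,0]]]'

```text
t: 8.85
tcp_pos: [0.5252, -0.0246, 0.1617]
tool_rot: [0.678, 0.735, 0.007, 0.006]
force: [-0.4, 1.1, -0.2]
finger_gap: 0.999
```

```bash
python3 -c "
from h import *
off([0.5263,-0.0197,0.157])
snap('scene','sc3')
b=cv2.imread('pics/sc3.png')[110:240,200:400];cv2.imwrite('pics/c3.png',cv2.resize(b,None,fx=4,fy=4))"
```

```text
t 8.85 tcp [ 0.5252 -0.0246  0.1617] F [-0.4  1.1 -0.2] gap 0.999 yawx 94.62 tz [ 0.018  0.003 -1.   ] q [-0.26  0.61  1.81  0.01  0.7  -0.35]
tool offset mm [4.8 1.4 4.7]
```

View pics/c3.png

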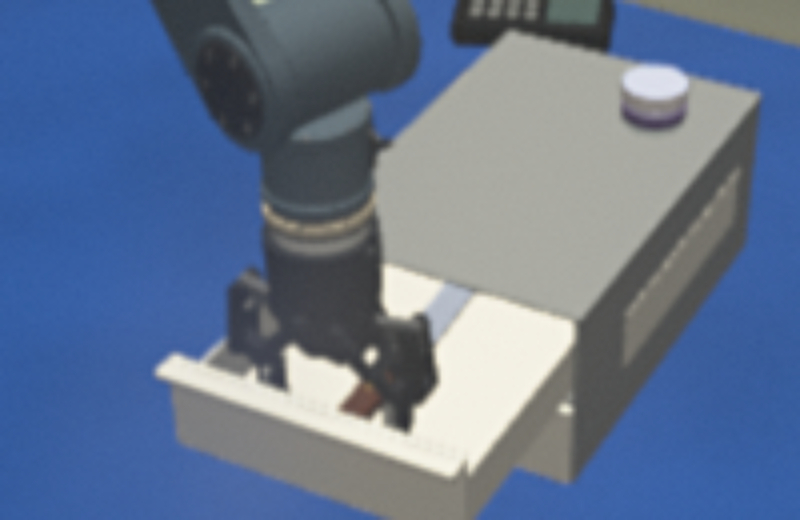

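The open fingers straddle the handle, whose end is visible near (360,400) in the crop. Next I go down the last few millimetres and close at 20 N.

Request:
apply_moves --increments '[[[0.006,0.001,0.005,0],[0,0,0,0]]]'

```text
t: 9.1
tcp_pos: [0.5273, -0.0191, 0.159]
tool_rot: [0.678, 0.735, 0.008, 0.008]
force: [-0.3, 0.4, -0.3]
finger_gap: 1.0
```

Request:
apply_moves --increments '[[[0,0,0,0],[0,0,0,0],[0,0,0,0],[0,0,0,0],[0,0,0,0]]]' --fingers 0 --newtons 20

```text
t: 9.6
tcp_pos: [0.5281, -0.0189, 0.1607]
tool_rot: [0.678, 0.735, 0.009, 0.01]
force: [0.2, -0.1, -0.8]
finger_gap: 0.254
```

```bash
python3 -c "
from h import *
off([0.5263,-0.0197,0.157])"
```

```text
t 9.6 tcp [ 0.5281 -0.0189  0.1607] F [ 0.2 -0.1 -0.8] gap 0.254 yawx 94.64 tz [ 0.026  0.    -1.   ] q [-0.25  0.61  1.81  0.01  0.69 -0.34]
tool offset mm [-0.7 -2.   3.7]
```

Request:
apply_moves --increments '[[[0,0,-0.004,0],[0,0,-0.004,0],[0,0,-0.004,0],[0,0,-0.004,0],[0,0,-0.004,0]]]'

```text
t: 10.1
tcp_pos: [0.5272, -0.0189, 0.1817]
tool_rot: [0.678, 0.735, 0.009, 0.009]
force: [0.1, -1.2, -0.2]
finger_gap: 0.254
```

```bash
python3 -c "
from h import *
off([0.5263,-0.0197,0.157])
snap('scene','sc4');snap('top','top4')
a=cv2.imread('pics/top4.png')[170:280,280:400]
b=cv2.imread('pics/sc4.png')[110:240,200:400];cv2.imwrite('pics/c4.png',np.hstack([cv2.resize(b,(550,358)),cv2.resize(a,(250,358))]))"
```

```text
t 10.1 tcp [ 0.5272 -0.0189  0.1817] F [ 0.1 -1.2 -0.2] gap 0.254 yawx 94.64 tz [ 0.025  0.001 -1.   ] q [-0.25  0.58  1.8   0.01  0.74 -0.34]
tool offset mm [-0.7 -1.6 24.6]
```

View pics/c4.png

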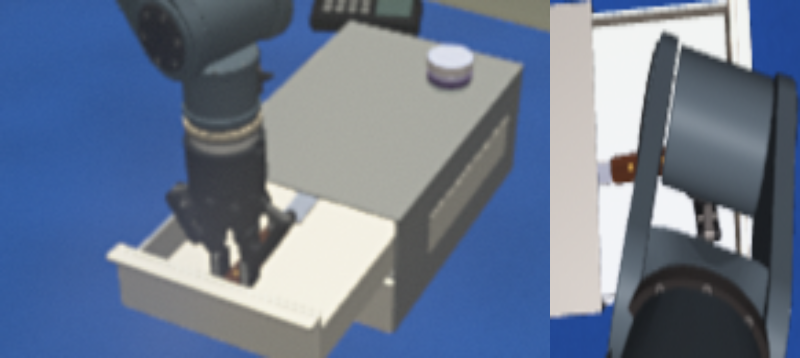

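The handle is in the fingers and the collar and blade show at top-view pixels near (303–315,221). I check the slant from depth.

```bash
cat > sl.py <<'E'
from h import *
import sys
d=np.load(f'pics/{sys.argv[1]}.npy'); W=world('top',d); im=cv2.imread(f'pics/{sys.argv[1]}.png')
for v in range(216,229,3):
    print(v,[(u,*W[v,u].round(3),im[v,u].tolist()) for u in range(299,320,3)])
E
python3 sl.py top4
```

```text
216 [(299, np.float64(0.533), np.float64(0.107), np.float64(0.149), [194, 200, 207]), (302, np.float64(0.533), np.float64(0.1), np.float64(0.147), [215, 213, 213]), (305, np.float64(0.537), np.float64(0.097), np.float64(0.082), [246, 244, 242]), (308, np.float64(0.537), np.float64(0.09), np.float64(0.082), [246, 244, 243]), (311, np.float64(0.537), np.float64(0.082), np.float64(0.081), [246, 244, 242]), (314, np.float64(0.537), np.float64(0.074), np.float64(0.082), [246, 244, 242]), (317, np.float64(0.537), np.float64(0.066), np.float64(0.08), [240, 238, 237])]
219 [(299, np.float64(0.525), np.float64(0.107), np.float64(0.15), [196, 200, 208]), (302, np.float64(0.525), np.float64(0.1), np.float64(0.148), [197, 199, 202]), (305, np.float64(0.527), np.float64(0.095), np.float64(0.115), [220, 219, 222]), (308, np.float64(0.527), np.float64(0.088), np.float64(0.114), [186, 179, 181]), (311, np.float64(0.527), np.float64(0.08), np.float64(0.122), [34, 50, 92]), (314, np.float64(0.526), np.float64(0.072), np.float64(0.122), [34, 50, 89]), (317, np.float64(0.526), np.float64(0.065), np.floa
[... 1012 characters left out ...]
 np.float64(0.073), np.float64(0.118), [30, 45, 81]), (317, np.float64(0.512), np.float64(0.066), np.float64(0.116), [26, 41, 76])]
228 [(299, np.float64(0.504), np.float64(0.107), np.float64(0.151), [198, 203, 210]), (302, np.float64(0.504), np.float64(0.1), np.float64(0.151), [186, 189, 194]), (305, np.float64(0.506), np.float64(0.098), np.float64(0.083), [246, 244, 242]), (308, np.float64(0.506), np.float64(0.09), np.float64(0.086), [246, 244, 243]), (311, np.float64(0.506), np.float64(0.083), np.float64(0.082), [246, 244, 242]), (314, np.float64(0.506), np.float64(0.075), np.float64(0.083), [247, 244, 242]), (317, np.float64(0.506), np.float64(0.067), np.float64(0.081), [247, 244, 242])]
```

The spatula rose level by about 21 mm, so the pads hold it without letting it pivot. I'll ease it about 16 mm outwards so that the blade, not the collar, sits under the roof edge. Then I'll lift slowly so the edge lightly tips it.

Request:
apply_moves --increments '[[[-0.005,0,0,0],[-0.006,0,0,0],[-0.006,0,0,0],[0,0,0,0],[0,0,0,0]]]'

```text
t: 10.7
tcp_pos: [0.5289, -0.0379, 0.1817]
tool_rot: [0.678, 0.735, 0.009, 0.009]
force: [0.1, 1.1, -0.4]
finger_gap: 0.254
```

Request:
apply_moves --increments '[[[0,0,-0.006,0],[0,0,-0.006,0],[0,0,-0.006,0],[0,0,-0.004,0],[0,0,-0.003,0]]]'

```text
t: 11.2
tcp_pos: [0.528, -0.0376, 0.2087]
tool_rot: [0.678, 0.735, 0.009, 0.009]
force: [-0.2, 0.7, -0.9]
finger_gap: 0.251
```

```bash
python3 -c "
from h import *
off([0.5263,-0.037,0.207])
snap('top','top5')";python3 sl.py top5 | sed -n 2,4p
```

```text
t 11.2 tcp [ 0.528  -0.0376  0.2087] F [-0.2  0.7 -0.9] gap 0.251 yawx 94.62 tz [ 0.025  0.001 -1.   ] q [-0.29  0.53  1.78  0.01  0.81 -0.37]
tool offset mm [ 0.7 -1.6  1.6]
219 [(299, np.float64(0.526), np.float64(0.107), np.float64(0.149), [196, 201, 208]), (302, np.float64(0.525), np.float64(0.1), np.float64(0.148), [187, 184, 187]), (305, np.float64(0.526), np.float64(0.094), np.float64(0.131), [194, 175, 174]), (308, np.float64(0.526), np.float64(0.086), np.float64(0.134), [198, 182, 182]), (311, np.float64(0.525), np.float64(0.079), np.float64(0.139), [195, 178, 177]), (314, np.float64(0.525), np.float64(0.071), np.float64(0.141), [198, 179, 177]), (317, np.float64(0.525), np.float64(0.064), np.float64(0.144), [32, 49, 87])]
222 [(299, np.float64(0.518), np.float64(0.107), np.float64(0.148), [196, 201, 208]), (302, np.float64(0.518), np.float64(0.1), np.float64(0.148), [195, 192, 196]), (305, np.float64(0.519), np.float64(0.094), np.float64(0.131), [196, 177, 176]), (308, np.float64(0.519), np.float64(0.087), np.float64(0.132), [191, 178, 177]), (311, np.float64(0.518), np.float64(0.079), np.float64(0.141), [196, 178, 176]), (314, np.float64(0.518), np.float64(0.072), np.float64(0.14), [195, 176, 176]), (317, np.float64(0.518), np.float64(0.064), np.float64(0.143), [30, 48, 85])]
225 [(299, np.float64(0.511), np.float64(0.107), np.float64(0.153), [197, 202, 208]), (302, np.float64(0.511), np.float64(0.1), np.float64(0.152), [184, 184, 190]), (305, np.float64(0.511), np.float64(0.094), np.float64(0.136), [195, 177, 175]), (308, np.float64(0.511), np.float64(0.087), np.float64(0.131), [191, 174, 173]), (311, np.float64(0.511), np.float64(0.079), np.float64(0.135), [177, 170, 172]), (314, np.float64(0.513), np.float64(0.075), np.float64(0.084), [227, 222, 220]), (317, np.float64(0.513), np.float64(0.067), np.float64(0.085), [219, 214, 215])]
```

Request:
apply_moves --increments '[[[0,0,-0.004,0],[0,0,-0.004,0],[0,0,-0.003,0],[0,0,-0.003,0],[0,0,-0.003,0]]]'

```text
t: 11.75
tcp_pos: [0.5272, -0.0373, 0.2272]
tool_rot: [0.678, 0.735, 0.009, 0.009]
force: [-0.6, 0.7, -0.8]
finger_gap: 0.252
```

Request:
apply_moves --increments '[[[0,0,-0.003,0],[0,0,-0.003,0]]]'

```text
t: 11.95
tcp_pos: [0.5267, -0.0371, 0.2334]
tool_rot: [0.678, 0.735, 0.008, 0.008]
force: [-0.3, 0.6, -1.5]
finger_gap: 0.251
```

Request:
apply_moves --increments '[[[0,0,-0.003,0],[0,0,-0.003,0]]]'

```text
t: 12.15
tcp_pos: [0.5265, -0.0371, 0.2397]
tool_rot: [0.678, 0.735, 0.008, 0.008]
force: [-0.1, 0.6, -2.1]
finger_gap: 0.252
```

```bash
python3 -c "
from h import *
off([0.5263,-0.037,0.207])
snap('top','top6')";python3 sl.py top6 | sed -n 2,4p
```

```text
t 12.15 tcp [ 0.5265 -0.0371  0.2397] F [-0.1  0.6 -2.1] gap 0.252 yawx 94.66 tz [ 0.024  0.001 -1.   ] q [-0.29  0.48  1.75  0.01  0.88 -0.37]
tool offset mm [ 0.1 -0.9 32.7]
219 [(299, np.float64(0.525), np.float64(0.107), np.float64(0.151), [195, 200, 207]), (302, np.float64(0.525), np.float64(0.1), np.float64(0.151), [187, 183, 187]), (305, np.float64(0.525), np.float64(0.093), np.float64(0.147), [192, 174, 172]), (308, np.float64(0.525), np.float64(0.085), np.float64(0.149), [190, 175, 177]), (311, np.float64(0.524), np.float64(0.078), np.float64(0.157), [199, 179, 177]), (314, np.float64(0.524), np.float64(0.071), np.float64(0.156), [197, 179, 177]), (317, np.float64(0.523), np.float64(0.063), np.float64(0.165), [31, 46, 85])]
222 [(299, np.float64(0.518), np.float64(0.107), np.float64(0.151), [196, 201, 209]), (302, np.float64(0.518), np.float64(0.1), np.float64(0.149), [195, 192, 197]), (305, np.float64(0.518), np.float64(0.093), np.float64(0.148), [195, 177, 176]), (308, np.float64(0.518), np.float64(0.086), np.float64(0.144), [181, 166, 166]), (311, np.float64(0.517), np.float64(0.078), np.float64(0.158), [195, 177, 176]), (314, np.float64(0.517), np.float64(0.071), np.float64(0.157), [195, 177, 176]), (317, np.float64(0.516), np.float64(0.063), np.float64(0.163), [31, 46, 87])]
225 [(299, np.float64(0.511), np.float64(0.107), np.float64(0.15), [197, 203, 209]), (302, np.float64(0.511), np.float64(0.1), np.float64(0.149), [184, 185, 191]), (305, np.float64(0.511), np.float64(0.093), np.float64(0.148), [196, 178, 177]), (308, np.float64(0.511), np.float64(0.086), np.float64(0.149), [192, 173, 172]), (311, np.float64(0.514), np.float64(0.083), np.float64(0.079), [204, 197, 197]), (314, np.float64(0.513), np.float64(0.075), np.float64(0.082), [238, 235, 234]), (317, np.float64(0.513), np.float64(0.067), np.float64(0.083), [230, 227, 227])]
```

Contact with the roof edge is only about 2 N, and the handle is tipping. I keep lifting slowly.

Request:
apply_moves --increments '[[[0,0,-0.003,0],[0,0,-0.003,0],[0,0,-0.003,0]]]'

```text
t: 12.5
tcp_pos: [0.5262, -0.0371, 0.2496]
tool_rot: [0.678, 0.735, 0.008, 0.008]
force: [-0.1, -1.0, -1.6]
finger_gap: 0.255
```

Request:
apply_moves --increments '[[[0,0,-0.003,0],[0,0,-0.003,0],[0,0,-0.003,0]]]'

```text
t: 12.8
tcp_pos: [0.526, -0.0372, 0.2594]
tool_rot: [0.678, 0.735, 0.008, 0.008]
force: [0.4, 1.0, -2.1]
finger_gap: 0.247
```

```bash
python3 -c "
from h import *
off([0.5263,-0.037,0.207])
snap('top','top7');snap('scene','sc7')
a=cv2.imread('pics/top7.png')[170:280,280:400]
b=cv2.imread('pics/sc7.png')[110:240,200:400];cv2.imwrite('pics/c7.png',np.hstack([cv2.resize(b,(550,358)),cv2.resize(a,(250,358))]))";python3 sl.py top7 | sed -n 2,4p
```

```text
t 12.8 tcp [ 0.526  -0.0372  0.2594] F [ 0.4  1.  -2.1] gap 0.247 yawx 94.66 tz [ 0.023  0.001 -1.   ] q [-0.29  0.45  1.74  0.01  0.93 -0.37]
tool offset mm [ 0.2 -0.9 52.4]
219 [(299, np.float64(0.526), np.float64(0.107), np.float64(0.148), [195, 200, 208]), (302, np.float64(0.525), np.float64(0.1), np.float64(0.153), [188, 184, 188]), (305, np.float64(0.525), np.float64(0.093), np.float64(0.146), [192, 174, 173]), (308, np.float64(0.525), np.float64(0.086), np.float64(0.148), [191, 172, 171]), (311, np.float64(0.524), np.float64(0.078), np.float64(0.162), [206, 188, 187]), (314, np.float64(0.524), np.float64(0.071), np.float64(0.161), [197, 179, 177]), (317, np.float64(0.523), np.float64(0.063), np.float64(0.164), [149, 135, 141])]
222 [(299, np.float64(0.518), np.float64(0.107), np.float64(0.152), [196, 202, 209]), (302, np.float64(0.518), np.float64(0.1), np.float64(0.148), [195, 192, 197]), (305, np.float64(0.518), np.float64(0.093), np.float64(0.147), [195, 177, 175]), (308, np.float64(0.518), np.float64(0.086), np.float64(0.15), [194, 176, 174]), (311, np.float64(0.517), np.float64(0.078), np.float64(0.161), [188, 174, 176]), (314, np.float64(0.517), np.float64(0.071), np.float64(0.162), [196, 177, 176]), (317, np.float64(0.516), np.float64(0.063), np.float64(0.163), [163, 148, 154])]
225 [(299, np.float64(0.511), np.float64(0.107), np.float64(0.153), [196, 202, 208]), (302, np.float64(0.511), np.float64(0.1), np.float64(0.151), [184, 185, 191]), (305, np.float64(0.511), np.float64(0.093), np.float64(0.146), [196, 177, 176]), (308, np.float64(0.511), np.float64(0.086), np.float64(0.151), [196, 178, 176]), (311, np.float64(0.51), np.float64(0.078), np.float64(0.151), [187, 172, 172]), (314, np.float64(0.514), np.float64(0.075), np.float64(0.081), [238, 235, 234]), (317, np.float64(0.513), np.float64(0.067), np.float64(0.085), [237, 234, 233])]
```

View pics/c7.png

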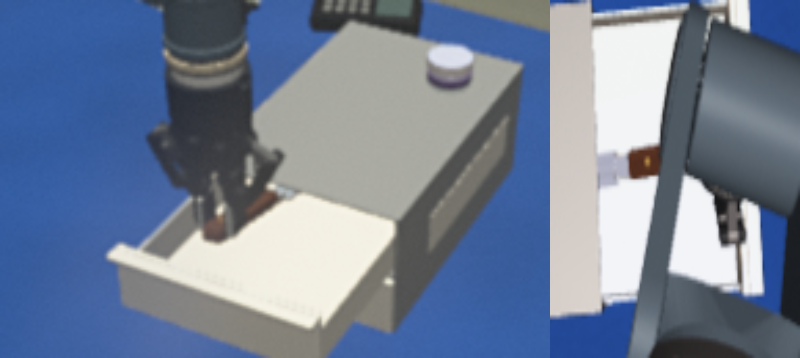

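The handle slopes up from the roof edge towards the fingers, with its end near (213,232) in the left crop. I check its height from the scene depth.

```bash
python3 - <<'E'
from h import *
d=np.load('pics/sc7.npy'); W=world('scene',d); im=cv2.imread('pics/sc7.png').astype(int)
m=(im[...,2]-im[...,0]>20)&(im[...,2]<140); m[:160]=0;m[210:]=0;m[:,:260]=0;m[:,320:]=0
m&=(W[...,2]>.1)
P=W[m]; o=np.argsort(P[:,1]); P=P[o]; print(len(P)); print(P[::6].round(3))
cv2.imwrite('pics/c7b.png',cv2.resize(im[160:210,260:330].astype(np.uint8),None,fx=10,fy=10,interpolation=cv2.INTER_CUBIC))
E
```

```text
73
[[ 0.527 -0.058  0.203]
 [ 0.53  -0.055  0.202]
 [ 0.526 -0.054  0.2  ]
 [ 0.535 -0.048  0.202]
 [ 0.531 -0.043  0.201]
 [ 0.522 -0.034  0.199]
 [ 0.534  0.005  0.187]
 [ 0.532  0.019  0.184]
 [ 0.531  0.029  0.181]
 [ 0.526  0.038  0.177]
 [ 0.525  0.044  0.179]
 [ 0.52   0.052  0.176]
 [ 0.522  0.06   0.172]]
```

View pics/c7b.png

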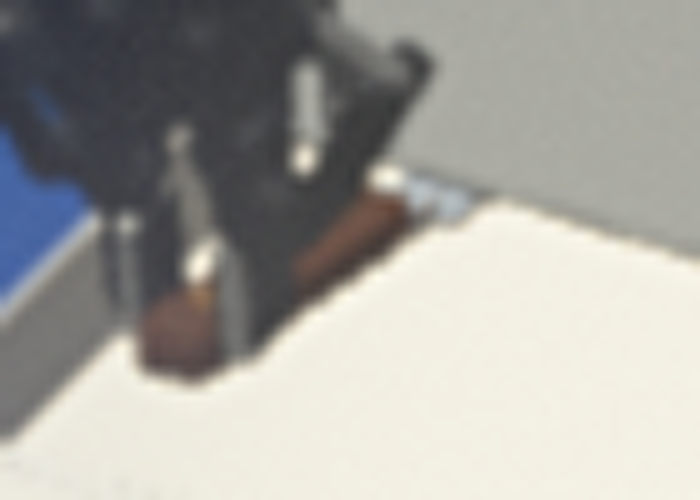

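The spatula is on a slant of about 14°, with the handle end at z ≈ 0.195 m and the tip still under the roof at about 0.117 m. I back off the roof edge by 4 mm and draw it out along the slant.

Request:
apply_moves --increments '[[[0,0,0.002,0],[0,0,0.002,0],[-0.004,0,-0.001,0],[-0.008,0,-0.002,0],[-0.01,0,-0.0023,0]]]'

```text
t: 13.4
tcp_pos: [0.5278, -0.0596, 0.2607]
tool_rot: [0.677, 0.736, 0.008, 0.008]
force: [-0.1, 0.6, -0.9]
finger_gap: 0.251
```

Request:
apply_moves --increments '[[[-0.01,0,-0.0023,0],[-0.01,0,-0.0023,0],[-0.01,0,-0.0023,0],[0,0,0,0]]]'

```text
t: 13.8
tcp_pos: [0.5313, -0.0952, 0.2691]
tool_rot: [0.678, 0.735, 0.009, 0.01]
force: [0.4, -0.2, -0.9]
finger_gap: 0.25
```

```bash
cat > chk.py <<'E'
from h import *
import sys
k=sys.argv[1]
off([0.5263,-0.037,0.207])
snap('top','top'+k);snap('scene','sc'+k)
a=cv2.imread(f'pics/top{k}.png')[140:300,270:450]
b=cv2.imread(f'pics/sc{k}.png')[80:240,200:400];cv2.imwrite(f'pics/c{k}.png',np.hstack([cv2.resize(b,(450,360)),cv2.resize(a,(350,360))]))
E
python3 chk.py 8
```

```text
t 13.8 tcp [ 0.5313 -0.0952  0.2691] F [ 0.4 -0.2 -0.9] gap 0.25 yawx 94.58 tz [ 0.026 -0.001 -1.   ] q [-0.39  0.45  1.7   0.01  0.97 -0.47]
tool offset mm [58.6 -2.  61.9]
```

View pics/c8.png

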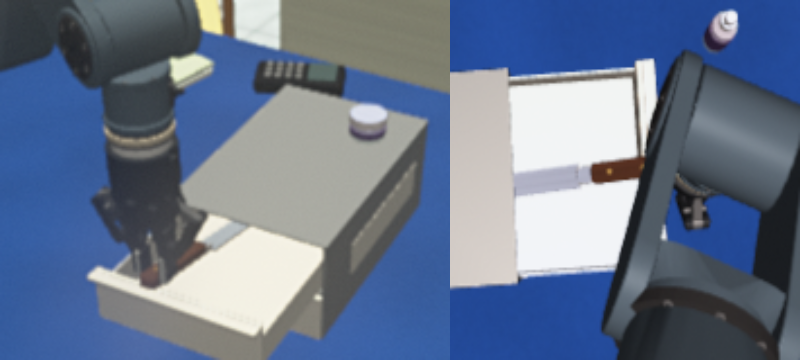

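The blade is sliding out cleanly: in the right crop the collar is at (585,173) and the handle clears the rim at x 640. The wrist force is about 1 N. I continue.

Request:
apply_moves --increments '[[[-0.01,0,-0.0025,0],[-0.012,0,-0.003,0],[-0.012,0,-0.003,0],[-0.012,0,-0.003,0],[-0.01,0,-0.0025,0]]]'

```text
t: 14.4
tcp_pos: [0.5347, -0.1522, 0.2833]
tool_rot: [0.677, 0.736, 0.008, 0.008]
force: [0.6, -0.8, -0.3]
finger_gap: 0.247
```

Request:
apply_moves --increments '[[[-0.012,0,-0.003,0],[-0.012,0,-0.003,0],[-0.012,0,-0.003,0],[-0.01,0,-0.0025,0],[0,0,0,0]]]'

```text
t: 14.9
tcp_pos: [0.5389, -0.2049, 0.2965]
tool_rot: [0.678, 0.735, 0.008, 0.009]
force: [0.0, -0.6, -1.1]
finger_gap: 0.251
```

```bash
python3 chk.py 9
```

```text
t 14.9 tcp [ 0.5389 -0.2049  0.2965] F [ 0.  -0.6 -1.1] gap 0.251 yawx 94.65 tz [ 0.025 -0.    -1.   ] q [-0.56  0.46  1.58  0.01  1.08 -0.65]
tool offset mm [168.6  -1.2  89.1]
```

View pics/c9.png

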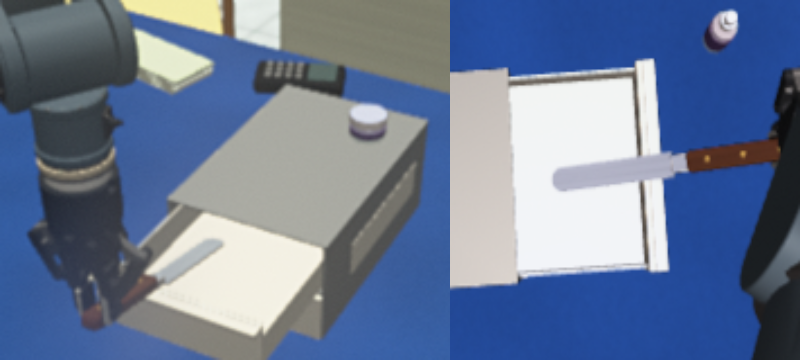

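The tip at about (560,180) in the right crop is now clear of the roof by about 35 mm. I firm up the grip and rise straight up.

Request:
apply_moves --increments '[[[0,0,0,0],[0,0,-0.01,0],[0,0,-0.015,0],[0,0,-0.02,0],[0,0,-0.02,0]]]' --fingers 0 --newtons 60

```text
t: 15.5
tcp_pos: [0.5349, -0.1996, 0.3604]
tool_rot: [0.676, 0.737, 0.008, 0.002]
force: [-0.3, 0.3, -0.8]
finger_gap: 0.238
```

Request:
apply_moves --increments '[[[-0.005,0,-0.02,0],[-0.005,0,-0.02,0],[-0.005,0,-0.015,0],[0,0,-0.01,0],[0,0,0,0]]]'

```text
t: 16.0
tcp_pos: [0.5355, -0.2122, 0.4344]
tool_rot: [0.675, 0.738, 0.009, 0.006]
force: [1.0, 0.3, -1.0]
finger_gap: 0.241
```

Request:
apply_moves --increments '[[[0,0,0,0],[0,0,0,0],[0,0,0,0]]]'

```text
t: 16.3
tcp_pos: [0.5347, -0.2106, 0.4327]
tool_rot: [0.674, 0.739, 0.009, 0.004]
force: [-0.1, 0.3, -2.1]
finger_gap: 0.238
```

```bash
python3 chk.py 10; python3 - <<'E'
from h import *
d=np.load('pics/top10.npy'); W=world('top',d); m=(W[...,2]>.19)&(W[...,1]<.12)&(W[...,0]>.48)&(W[...,0]<.56)&(W[...,1]>-.2)&(W[...,2]<.4)
P=W[m];P=P[np.argsort(-P[:,1])];print(P[:200:20].round(3))
a=np.load('pics/top0.npy');Wa=world('top',a)
for y,x in ((153,410),(235,473),(200,187)): print(Wa[y,x].round(3),W[y,x].round(3))
m=(abs(W[...,2]-0.15)<0.006); m[:130]=0;m[300:]=0;m[:,:335]=0;m[:,400:]=0
print(cv2.minAreaRect((W[m][:,:2]*1000).astype(np.float32)))
E
```

```text
t 16.3 tcp [ 0.5347 -0.2106  0.4327] F [-0.1  0.3 -2.1] gap 0.238 yawx 95.23 tz [ 0.017  0.007 -1.   ] q [-0.58  0.33  1.39  0.02  1.4  -0.67]
tool offset mm [172.3   3.4 226.8]
[[0.513 0.046 0.289]
 [0.525 0.042 0.289]
 [0.517 0.038 0.291]
 [0.505 0.034 0.292]
 [0.519 0.032 0.293]
 [0.506 0.028 0.294]
 [0.52  0.026 0.295]
 [0.508 0.022 0.295]
 [0.522 0.02  0.297]
 [0.508 0.016 0.295]]
[ 0.694 -0.181  0.084] [ 0.694 -0.18   0.087]
[ 0.478 -0.344  0.037] [ 0.471 -0.107  0.678]
[0.574 0.365 0.185] [0.574 0.365 0.185]
((537.434326171875, -72.2377700805664), (225.88525390625, 23.37699317932129), 2.020397424697876)
```

View pics/c10.png

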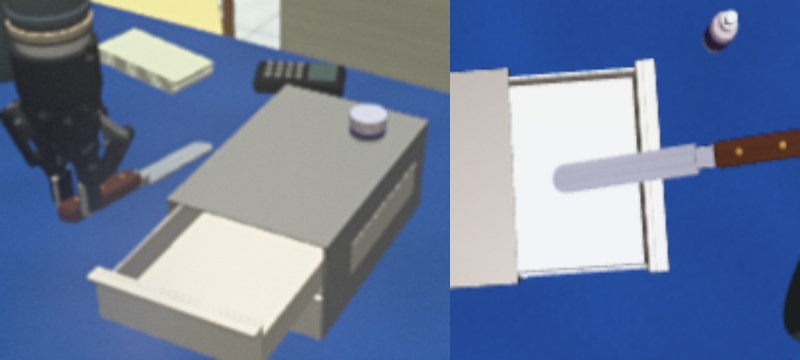

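The spatula hangs clear: the tip is at y ≈ 0.046 m, z ≈ 0.289 m, about 5 cm in front of the housing, and the drawer is still at its stop. I let it settle, then hand in.

Request:
apply_moves --increments '[[[0,0,0,0],[0,0,0,0],[0,0,0,0],[0,0,0,0],[0,0,0,0]]]'

```text
t: 16.9
tcp_pos: [0.5346, -0.2107, 0.4313]
tool_rot: [0.674, 0.738, 0.008, 0.003]
force: [-0.6, 0.3, -1.4]
finger_gap: 0.239
```

```bash
python3 -c "
from h import *
p,d=snap('top','top11');W=world('top',d)
m=(W[...,2]>.19)&(W[...,1]<.12)&(W[...,0]>.48)&(W[...,0]<.56)&(W[...,1]>-.2)&(W[...,2]<.4)
P=W[m];P=P[np.argsort(-P[:,1])];print(P[:40:20].round(3))
s=manip.sense();print(np.abs(s['qd']).max(),s['tcp_pos'],s['finger_gap'])
p,d=snap('scene','sc11');W=world('scene',d);print(W[308,196].round(3),np.nanmax(np.abs(d-np.load('pics/scene0.npy'))[300:318,188:206]))
print(manip.sign_off())"
```

```text
[[0.511 0.046 0.289]
 [0.519 0.042 0.289]]
0.0017359849554657142 [ 0.53460475 -0.21066315  0.43134817] 0.23701789308369858
[ 0.486 -0.352  0.038] 1.1388592
the job is handed in; nothing more can be done
None
```

The job is handed in at about 17 s of the 61 s allowed. The spatula is held still in the air in front of the housing, and the drawer is open at its stop. No verdict was reported, so what follows rests on my own checks.

**What I did**
- **Drawer:** I pinched the rim and pulled the drawer about 80 mm to its stop, which measured about 160 mm open. I felt about 9 N at the stop.
- **Tipping:** I took the spatula near the handle end at 20 N. It rose level at first because the pads did not let it pivot. I eased it outwards and lifted until the roof edge tipped it to about 14°; the wrist force stayed at about 2 N.
- **Drawing out:** I drew it out along the slant with about 1 N at the wrist, then raised it with the grip at 60 N.

**Last checks**
- **Spatula height:** The blade tip was at z ≈ 0.289 m, about 53 mm in front of the housing, and it was unchanged between two pictures. The handle end is higher by its slant; I did not measure it at the end.
- **Stillness:** The largest joint speed was 0.002 rad/s, and the finger gap was steady at about 0.24.
- **Drawer:** It was unchanged at about 160 mm open in the second-to-last picture.
- **Bottle and roof jar:** Depth readings were unchanged, within about 3 mm.
- **Cream jar:** The arm hid it from the top camera at the end. The scene camera still saw its lid at about (0.486, −0.352, 0.038), against (0.478, −0.344) from the top camera at the start. Those are two different cameras and lid pixels, so this only roughly confirms that it stayed in place. A before-and-after depth comparison in that patch gave a 1.1 m outlier, probably a missing reading, so it settled nothing. The arm never came near the jar below about 20 cm.

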